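# Put the waveguide shorting plates back in their kit tray

## Task

The calibration is finished and the five waveguide shorting plates were left in two piles beside the analyser. Take both piles apart and put every plate back, lying flat and fully down, in the pocket of the kit tray made for its shape and size; never turn or tip a plate over, for its face is lapped.

Things in the scene. Friction and masses are not known exactly. Their poses are not given: they have to be found in the camera images.
- plate_oblong: Oblong aluminium waveguide shorting plate, 68 mm (its x) by 49 mm (its y), with bolt holes and a blind rectangular opening, 0.14 kg. At the start it lies on the bench as the foot of one of the two piles, with another plate on top. Loose, 16 mm thick, lying flat; origin at the centre of its underside, z up out of the top face, sides plain and parallel all the way up.
- plate_square: Large square aluminium shorting plate, 47.6 x 47.6 mm, sides along its x and y, 0.10 kg. At the start it lies on the bench as the foot of one of the two piles, with another plate on top. Loose, 16 mm thick, lying flat; origin at the centre of its underside, z up out of the top face, sides plain and parallel all the way up.
- plate_small_square: Small square brass shorting plate, 33.3 x 33.3 mm, sides along its x and y, 0.14 kg. At the start it lies second from the bottom in one of the two piles, on either the oblong or the large square plate. Loose, 16 mm thick, lying flat; origin at the centre of its underside, z up out of the top face, sides plain and parallel all the way up.
- plate_round: Round brass shorting plate, 28.6 mm diameter, 0.09 kg. A smaller round plate lies on it at the start. At the start it lies second from the bottom in one of the two piles, on either the oblong or the large square plate. Loose, 16 mm thick, lying flat; origin at the centre of its underside, z up out of the top face, sides plain and parallel all the way up.
- plate_small_round: Small round steel shorting plate, 19 mm diameter, 0.04 kg. At the start it is the third and topmost of its pile, on the larger round plate. (On the wall behind the tray a black power plug juts out to x = 0.645 m, 90 to 160 mm above the bench.) Loose, 16 mm thick, lying flat; origin at the centre of its underside, z up out of the top face, sides plain and parallel all the way up.
- nest_oblong: Grey plastic insert with an oblong pocket, 77 mm (its x) by 58 mm (its y), for the oblong plate. Fixed, 91.5 (x) x 85.5 (y) x 12 mm; origin at the centre of its underside, z up. Pocket centred, lined with dark rubber, its floor at z = +7 mm, top surface at +12 mm: a seated plate stands 11 mm proud. Lies among its like, in any order, in the tray.
- nest_square: Grey plastic insert with a large square pocket, 56.6 x 56.6 mm, sides along its x and y, for the large square plate. Fixed, 91.5 (x) x 85.5 (y) x 12 mm; origin at the centre of its underside, z up. Pocket centred, lined with dark rubber, its floor at z = +7 mm, top surface at +12 mm: a seated plate stands 11 mm proud. Lies among its like, in any order, in the tray.
- nest_small_square: Grey plastic insert with a small square pocket, 42.3 x 42.3 mm, sides along its x and y, for the small square plate. Fixed, 91.5 (x) x 85.5 (y) x 12 mm; origin at the centre of its underside, z up. Pocket centred, lined with dark rubber, its floor at z = +7 mm, top surface at +12 mm: a seated plate stands 11 mm proud. Lies among its like, in any order, in the tray.
- nest_round: Grey plastic insert with a round pocket, 37.6 mm diameter, for the larger round plate. Fixed, 91.5 (x) x 85.5 (y) x 12 mm; origin at the centre of its underside, z up. Pocket centred, lined with dark rubber, its floor at z = +7 mm, top surface at +12 mm: a seated plate stands 11 mm proud. Lies among its like, in any order, in the tray.
- nest_small_round: Grey plastic insert with a small round pocket, 28 mm diameter, for the small round plate. Fixed; outline, depth and origin as the other inserts: pocket floor at z = +7 mm, top surface at +12 mm. The low grey tray (194 x 268 mm, rim 14 mm, floor 4 mm) holds 2 x 3 inserts, all turned alike, 92 mm apart in x, 86 in y; the sixth holds an adapter 21 mm high.
Not all that is in view belongs to the job. What is shaped like the plate_oblong but purple is not meant.

How it is judged:
By the outcome, as a careful person would: the job done as asked, in the order asked, and still so for the second after the job is handed in, with the robot touching nothing.
It also fails if it takes over 109 s, if anything falls off the work surface, if the arm or the gripper's body presses on something with over 40 N, if the wrist force passes 120 N, or if a joint passes its speed limit or range.

## Robot

A 7-joint arm with a two-finger parallel gripper is mounted at the origin on the work surface; the furniture and walls round the work are solid. World frame = base frame: x ahead of the robot, y to its left, z up, the work surface at z = 0. Lengths are in m, angles in rad, forces in N, time in s.
With the tool pointing down it reaches from about 0.35 to 0.9 m from the base axis. Payload 19.9 kg.
Tool frame: the origin (TCP) lies between the finger pads; the fingertips stand 19 mm ahead of it and the grasp point (between the pads) is the TCP; z points along the fingers, y is the direction in which the jaws open and shut (so a half turn about z gives the same grasp; the last joint's range is limited). The gripper opens to 94 mm and grips with 3 to 60 N. Pads are 16 mm wide; open, the fingers measure 119 mm over their backs; the gripper's body (75 mm by 177 mm) begins 78 mm behind the grasp point.
Start: joints at [1.099, 0.417, -0.01, 1.614, 0.005, 1.111, -0.053], TCP at [0.26, -0.568, 0.224] pointing down, gripper open.
Joint ranges: [-2.81, 2.81], [-0.39, 2.02], [-1.27, 1.25], [0.06, 2.57], [-1.19, 4.33], [0.19, 2], [-2.82, 2.82]. Speed limits (rad/s): [1.89, 1.89, 2.39, 2.39, 3.01, 3.01, 3.01].

## Interface

Orientations are given as a 3x3 rotation matrix whose columns are the frame's x, y, z axes.
In Python, from rig import robot gives the robot as it stands. Calls block until the motion is done:
- robot.move_ptp(position, orientation): joint-space move of the TCP to a pose.
- robot.move_linear(position, velocity=0.15, frame=None, threshold=None): straight line of the TCP; frame=None keeps the orientation; velocity is the mean speed in m/s. With threshold (N) it stops when the force on the tool has changed by that much, and returns True; else False.
- robot.goto_joints(angles): joint-space move.
- robot.gripper_to(opening): finger opening in m; the grip force is fixed at half the most; returns when the fingers have stopped.
- robot.pause(seconds).
- robot.ik(position, orientation): joint angles nearest the present ones, or None.
- robot.get_state(): the state.
- robot.grab_frame(name): name is "side" or "top" or "wrist"; returns the picture (384x512x3 uint8, red, green, blue); there is no depth.
- robot.camera_info(name): a dict with "fx", "fy", "cx", "cy" (pixels), "rvec" (rotation vector, rad) and "tvec" (3), from world to camera coordinates, as OpenCV has them. Camera axes: x right, y down, z forward; pixel columns grow to the right and rows downward; lengths in m; the calibration is good to about 2 mm. The wrist camera is an equidistant fisheye: a pixel r from the principal point sees the ray r / f radians off the axis. A picture is of the moment at which its call begins: read the wrist's pose just before it. camera_info takes no time and is no camera call; for the wrist camera it gives the pose at the moment of the call.
A pose or a line that the arm cannot do raises robot.PlanningError and nothing moves.
- robot.sign_off(): hands the job in, once; it reports no verdict.
The state is a dict: "time": time; "qpos": joint angles; "joint_vel": joint speeds; "effort": joint torques, N m; "ee_pos": TCP position; "tool_rot": TCP orientation; "force": force on the tool from outside, world axes, zero at the start; "moment": the same for the moment, N m; "opening": finger opening in m.
Only numpy, scipy, OpenCV 4.12 (cv2) and the standard library are available. Lean on these libraries where they do the work, as an engineer would, in place of code of your own. Each camera call takes 0.05 s, during which the arm holds its last target. There are 200 camera calls.

## Working session

There is one attempt and no reset: what is moved stays moved. The work goes in short steps, each a Python script; the robot and the scene stay as the last script left them, time stands still between calls to the robot, and variables do not carry over. Pictures are saved under pics/ and viewed, about 12 in all and at most 16, crops included, and the job is handed in when it is done.

```bash
mkdir -p pics; ls; python3 - <<'E'
from rig import robot
import cv2,numpy as np
for n in("top","side","wrist"):
    i=robot.camera_info(n); f=robot.grab_frame(n); print(n,i)
    cv2.imwrite(f"pics/{n}0.png",f[:,:,::-1])
a=cv2.imread("pics/top0.png");cv2.imwrite("pics/top0b.png",cv2.resize(a,(800,600),interpolation=cv2.INTER_CUBIC))
E
```

```text
pics
top {'fx': 409.8735719740921, 'fy': 409.8735719740921, 'cx': 247.6736205332565, 'cy': 190.49544578636144, 'rvec': array([ 2.2069268 , -2.17719053,  0.03211392]), 'tvec': array([0.09297963, 0.525554  , 1.31201745])}
side {'fx': 388.1853878482583, 'fy': 388.1853878482583, 'cx': 260.87446013250116, 'cy': 194.72716393515415, 'rvec': array([ 0.33740244, -2.86186948,  1.08323694]), 'tvec': array([0.53480941, 0.07832597, 1.14414719])}
wrist {'fx': 297.3186396354542, 'fy': 297.3186396354542, 'cx': 257.58256277987675, 'cy': 191.2887909862661, 'rvec': array([-2.43854364,  1.563411  ,  0.22356153]), 'tvec': array([-0.62459465, -0.02853838,  0.39181033])}
```

View pics/top0b.png

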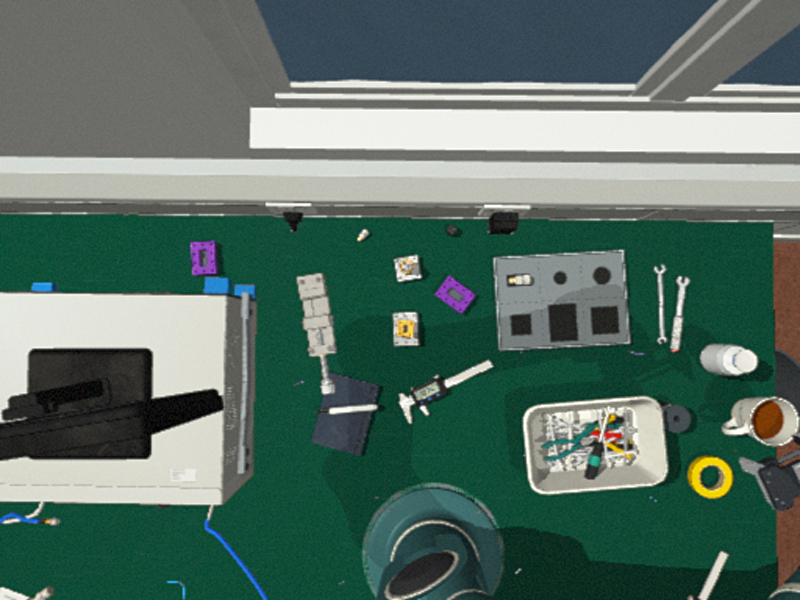

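View pics/side0.png

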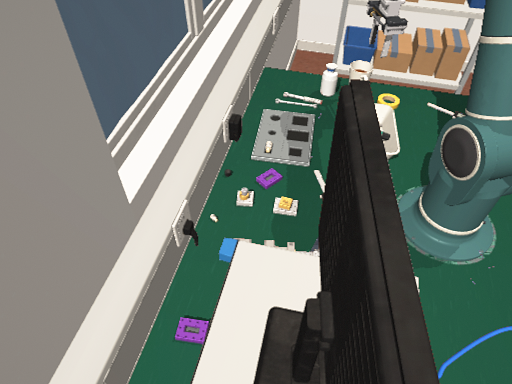

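Top view (800x600 view): tray at (562,300). Its pockets are small square (521,324), oblong (564,322), large square (605,320), small round (560,278) and round (602,275), with the adapter at (520,280). The piles are at (408,267), white with a round stack, and (407,328), white with a brass square. The purple decoys at (204,258) and (455,294) are not part of the job. Next I'll measure positions from this view.

```bash
cat > h.py <<'E'
from rig import robot
import cv2,numpy as np
def ray(info,uv,fish=False):
    R=cv2.Rodrigues(np.array(info["rvec"]))[0];t=np.array(info["tvec"])
    p=np.array([(uv[0]-info["cx"])/info["fx"],(uv[1]-info["cy"])/info["fy"]])
    if fish:
        r=np.linalg.norm(p); d=np.r_[p/max(r,1e-9)*np.sin(r),np.cos(r)]
    else: d=np.r_[p,1]
    return -R.T@t, R.T@d
def onz(info,uv,z,fish=False):
    c,d=ray(info,uv,fish); return (c+d*(z-c[2])/d[2])
def proj(info,P,fish=False):
    R=cv2.Rodrigues(np.array(info["rvec"]))[0];q=R@np.array(P)+np.array(info["tvec"])
    if fish:
        r=np.hypot(q[0],q[1]);th=np.arctan2(r,q[2]);p=q[:2]/r*th
    else:p=q[:2]/q[2]
    return np.array([p[0]*info["fx"]+info["cx"],p[1]*info["fy"]+info["cy"]])
def down(a):
    "tool down, jaw (y) axis along world angle a"
    y=np.array([np.cos(a),np.sin(a),0]);z=np.array([0,0,-1.]);return np.c_[np.cross(y,z),y,z]
E
python3 - <<'E'
from h import *
i=robot.camera_info("top");s=.64
for n,p,z in[("pileA",(408,267),.04),("pileB",(407,328),.03),("smsq",(521,324),.012),("obl",(564,322),.012),("sq",(605,320),.012),("smr",(560,278),.012),("rnd",(602,275),.012),("adapt",(520,280),.02),("plugR",(503,222),.12),("plugL",(292,218),.12),("purp",(455,294),.016)]:
    print(n,onz(i,np.array(p)*s,z).round(3))
w=robot.camera_info("wrist");c,d=ray(w,(w["cx"]+.01,w["cy"]),True);st=robot.get_state()
R=st["tool_rot"];print("cam in tool",R.T@(c-st["ee_pos"]),R.T@d); print(R)
for y in(0.05,):
  for p in([.52,-.05,.3],[.5,.0,.25]):
    for a in(0,np.pi/2,-np.pi/2): print(a,robot.ik(p,down(a)))
E
```

```text
pileA [0.586 0.058 0.04 ]
pileB [0.462 0.058 0.03 ]
smsq [ 0.474 -0.176  0.012]
obl [ 0.479 -0.265  0.012]
sq [ 0.484 -0.349  0.012]
smr [ 0.57  -0.256  0.012]
rnd [ 0.577 -0.342  0.012]
adapt [ 0.564 -0.172  0.02 ]
plugR [ 0.667 -0.12   0.12 ]
plugL [0.67  0.282 0.12 ]
purp [ 0.533 -0.04   0.016]
cam in tool [ 0.08193376  0.00021833 -0.15948084] [-2.78102668e-01 -1.52556577e-04  9.60551343e-01]
[[ 9.09049887e-01  4.16687086e-01 -4.18035903e-04]
 [ 4.16687292e-01 -9.09049556e-01  7.77696510e-04]
 [-5.59592602e-05 -8.81155173e-04 -9.99999610e-01]]
0 [ 0.54282903  0.20588151 -0.58220726  1.75668343  0.12022832  1.21458685
 -0.07172159]
1.5707963267948966 [ 0.68322175  0.23202409 -0.75270326  1.75273361  0.16801672  1.2226641
  1.4570547 ]
-1.5707963267948966 [ 0.37813601  0.18585879 -0.38925567  1.76167713  0.07506366  1.20861178
 -1.60249433]
0 [ 0.4920463   0.21307791 -0.628697    1.87184005  0.13996604  1.10049539
 -0.18956663]
1.5707963267948966 [ 0.64754501  0.24609732 -0.81602523  1.86767435  0.19929586  1.11148533
  1.32829122]
-1.5707963267948966 [ 0.35863606  0.19428052 -0.47378764  1.87572261  0.09927804  1.09455272
 -1.72391169]
```

```bash
python3 - <<'E'
from h import *
st=robot.get_state(); p=st["ee_pos"]
robot.move_linear([p[0],p[1],.3],.2)
robot.move_ptp([.53,.058,.22],down(np.pi/2))
w=robot.camera_info("wrist");f=robot.grab_frame("wrist")
np.save("w1.npy",w,allow_pickle=True)
cv2.imwrite("pics/w1.png",f[:,:,::-1])
for P in([.586,.058,.04],[.462,.058,.03]): print(proj(w,P,True))
cv2.imwrite("pics/w1b.png",cv2.resize(f[:,:,::-1],(800,600),interpolation=cv2.INTER_CUBIC))
print(robot.get_state()["time"],robot.get_state()["ee_pos"])
E
```

```text
[258.1636611  220.94874302]
[258.0452953  117.90613587]
3.1583 [0.53019293 0.05722229 0.21997117]
```

View pics/w1b.png

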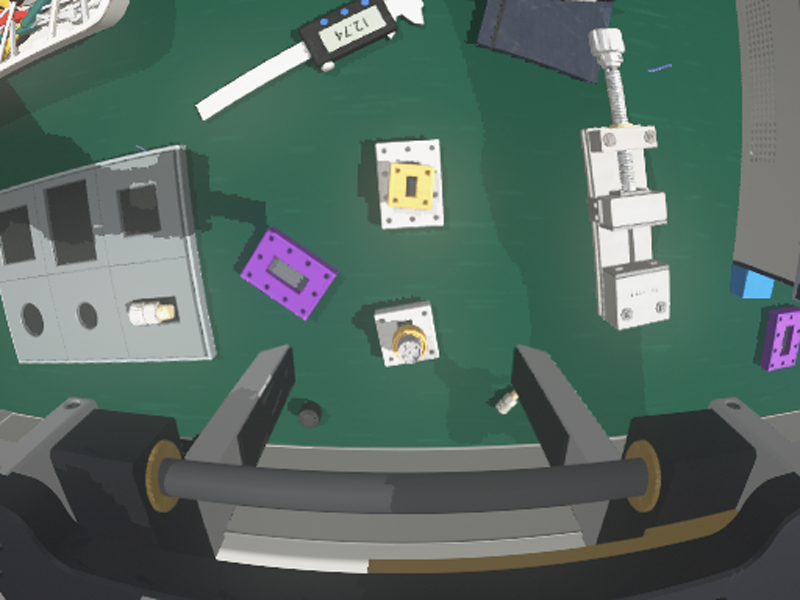

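The wrist view (800x600) shows the oblong at (410,185) carrying the brass square at (413,187). The large square at (407,335) carries the brass round and the small steel round at (409,345). The purple plates at (288,272) and (785,338) are decoys by colour. An enlarged crop will confirm this and give me the edges.

```bash
python3 - <<'E'
import cv2,numpy as np
a=cv2.imread("pics/w1.png")
b=cv2.resize(a[84:154,230:295],None,fx=6,fy=6,interpolation=cv2.INTER_CUBIC)
c=cv2.resize(a[185:245,230:295],None,fx=6,fy=6,interpolation=cv2.INTER_CUBIC)
o=np.zeros((420,800,3),np.uint8);o[:420,:390]=b;o[:360,400:790]=c
cv2.imwrite("pics/c1.png",o)
E
```

```text
(no output)
```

View pics/c1.png

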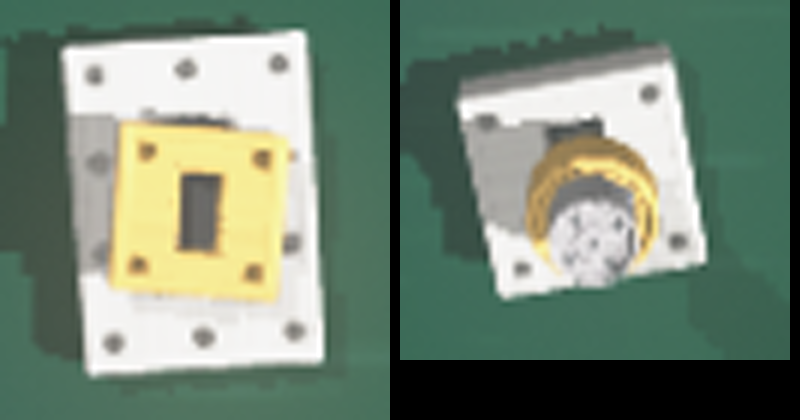

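```bash
python3 - <<'E'
from h import *
w=np.load("w1.npy",allow_pickle=True).item()
def pts(L,r0,z): return np.array([onz(w,(230+(x+.5)/6-.5,r0+(y+.5)/6-.5),z,True) for x,y in L])
for n,L,r0,z in[("obl",[(63,47),(305,32),(324,361),(88,376)],84,.016),("ssq",[(120,122),(290,137),(277,302),(109,287)],84,.032),("sq",[(60,100),(272,60),(307,262),(103,298)],185,.016)]:
    P=pts(L,r0,z)[:,:2]; e=np.roll(P,-1,0)-P
    print(n,P.mean(0).round(4),"sides",np.linalg.norm(e,axis=1).round(4),"yaw",np.degrees(np.arctan2(e[:,1],e[:,0])).round(1))
for n,p,z in[("sr",(195,242),.048),("rd",(192,215),.032),("sr l",(150,240),.048),("sr r",(240,240),.048),("rd l",(127,210),.032),("rd r",(258,210),.032)]:print(n,pts([p],185,z).round(4))
E
```

```text
obl [0.4621 0.063 ] sides [0.0486 0.0675 0.0485 0.0676] yaw [  93.7    3.7  -86.3 -176.1]
ssq [0.4631 0.0635] sides [0.0328 0.0324 0.0328 0.0323] yaw [ 85.   -4.1 -95.1 175.9]
sq [0.5872 0.0611] sides [0.0462 0.0476 0.0462 0.0473] yaw [ 101.1   10.4  -79.2 -169.5]
sr [[0.588  0.0627 0.048 ]]
rd [[0.5885 0.0623 0.032 ]]
sr l [[0.5875 0.0537 0.048 ]]
sr r [[0.5876 0.0718 0.048 ]]
rd l [[0.5874 0.0487 0.032 ]]
rd r [[0.5874 0.0761 0.032 ]]
```

Sizes match the descriptions to within about 1.5 mm. Next is a look at the tray.

```bash
python3 - <<'E'
from h import *
robot.move_ptp([.56,-.26,.22],down(np.pi/2))
robot.pause(.3)
w=robot.camera_info("wrist");f=robot.grab_frame("wrist")
np.save("w2.npy",w,allow_pickle=True);cv2.imwrite("pics/w2.png",f[:,:,::-1])
P=[proj(w,p,True) for p in([.474,-.176,.016],[.484,-.349,.016],[.577,-.342,.016],[.564,-.172,.016])];print(np.round(P))
P=np.array(P);x0,y0=(P.min(0)-48).astype(int);x1,y1=(P.max(0)+48).astype(int);x0=max(x0,0);y0=max(y0,0)
s=3;c=f[y0:y1,x0:x1,::-1];c=cv2.resize(c,None,fx=s,fy=s,interpolation=cv2.INTER_CUBIC);print(x0,y0,c.shape);cv2.imwrite("pics/w2c.png",c[:600,:800])
E
```

```text
[[325. 104.]
 [185. 112.]
 [193. 185.]
 [326. 176.]]
136 56 (531, 711, 3)
```

View pics/w2c.png

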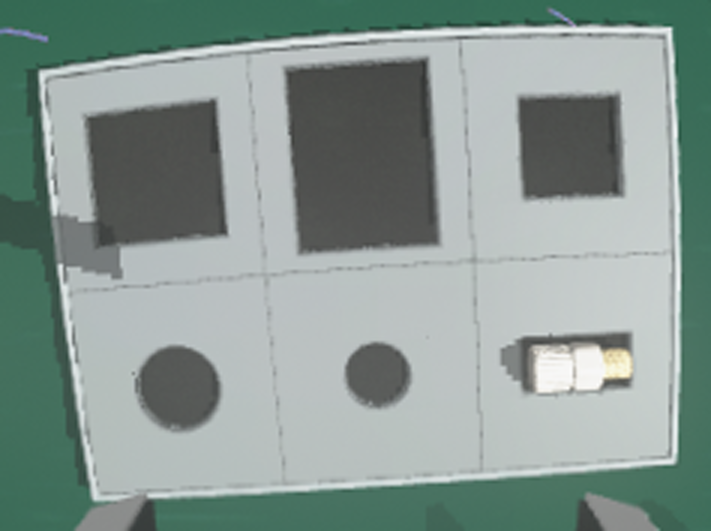

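Crop (3x) shows the large square pocket at (157,175), oblong (363,156), small square (572,145), round (178,387), small round (378,374), and the adapter at (580,362).

```bash
python3 - <<'E'
from h import *
w=np.load("w2.npy",allow_pickle=True).item()
T=lambda L:np.array([onz(w,(136+(x+.5)/3-.5,56+(y+.5)/3-.5),.016,True)[:2] for x,y in L])
C=[]
for n,L in[("sq",[(86,117),(215,100),(227,236),(98,247)]),("obl",[(286,69),(428,58),(440,243),(300,252)]),("ssq",[(519,97),(619,94),(624,193),(524,198)])]:
    P=T(L);e=np.roll(P,-1,0)-P;C.append(P.mean(0));print(n,P.mean(0).round(4),np.linalg.norm(e,axis=1).round(4),np.degrees(np.arctan2(e[:,1],e[:,0])).round(1))
C+=[*T([(178,387)]),*T([(378,374)])];C=np.array(C)
G=np.array([[0,-86],[0,0],[0,86],[92,-86],[92,0]])*1e-3
g=G-G.mean(0);c=C-C.mean(0)
yaw=np.arctan2((g[:,0]*c[:,1]-g[:,1]*c[:,0]).sum(),(g*c).sum())
R=np.array([[np.cos(yaw),-np.sin(yaw)],[np.sin(yaw),np.cos(yaw)]])
F=g@R.T+C.mean(0);print("yaw",np.degrees(yaw));print(F.round(4));print("res mm",((C-F)*1e3).round(1))
E
```

```text
sq [ 0.486  -0.3457] [0.055  0.0563 0.0556 0.0552] [  94.4    4.2  -86.8 -176.4]
obl [ 0.4796 -0.2601] [0.0571 0.076  0.0573 0.0753] [  94.5    4.2  -86.2 -176. ]
ssq [ 0.4736 -0.1747] [0.0423 0.0415 0.0428 0.0417] [  94.8    4.5  -85.  -176.2]
yaw 3.971120656631699
[[ 0.4853 -0.3459]
 [ 0.4794 -0.2601]
 [ 0.4734 -0.1743]
 [ 0.5771 -0.3396]
 [ 0.5711 -0.2538]]
res mm [[ 0.7  0.3]
 [ 0.2  0.1]
 [ 0.2 -0.4]
 [-0.7  0.2]
 [-0.4 -0.1]]
```

```bash
cat >> h.py <<'E'
TY=np.radians(3.97)
NEST=dict(sq=(.4853,-.3459),obl=(.4794,-.2601),ssq=(.4734,-.1743),rd=(.5771,-.3396),sr=(.5711,-.2538))
W=dict(sq=.0476,obl=.049,ssq=.0333,rd=.0286,sr=.019)
S=.17
def pick(n,xy,yaw,bottom):
    D=down(yaw+np.pi/2); robot.gripper_to(W[n]+.018)
    robot.move_linear([*xy,S],.35,D)
    robot.move_linear([*xy,bottom+.05],.25)
    print("hit",robot.move_linear([*xy,bottom+.026],.08,None,8))
    robot.gripper_to(0); o=robot.get_state()["opening"]
    robot.move_linear([*xy,bottom+.04],.06); robot.move_linear([*xy,S],.25)
    st=robot.get_state();print(n,"grip",o,"now",st["opening"],"t",st["time"])
    return abs(st["opening"]-W[n])<.004
def place(n):
    x,y=NEST[n]
    robot.move_linear([x,y,S],.35,down(TY+np.pi/2))
    robot.move_linear([x,y,.06],.25); robot.move_linear([x,y,.045],.06); robot.pause(.2)
    h=robot.move_linear([x,y,.0365],.03,None,4)
    z=robot.get_state()["ee_pos"][2]
    robot.gripper_to(W[n]+.012); robot.move_linear([x,y,.07],.1); robot.move_linear([x,y,S],.3)
    print(n,"placed, touch",h,"z",z.round(4),"t",robot.get_state()["time"])
E
python3 - <<'E'
from h import *
if pick("sr",(.588,.0627),TY,.032):
    place("sr")
    w=robot.camera_info("wrist");f=robot.grab_frame("wrist");cv2.imwrite("pics/w3.png",f[:,:,::-1])
    cv2.imwrite("pics/w3b.png",cv2.resize(f[:,:,::-1],(800,600),interpolation=cv2.INTER_CUBIC))
    for p in([.588,.062,.032],[.5711,-.2538,.027]):print(proj(w,p,True))
E
```

```text
hit False
sr grip 0.017758876823555262 now 0.01788916923452374 t 9.125
sr placed, touch True z 0.0365 t 13.1
[488.15642663 214.58530892]
[257.67467207 184.71194   ]
```

View pics/w3b.png

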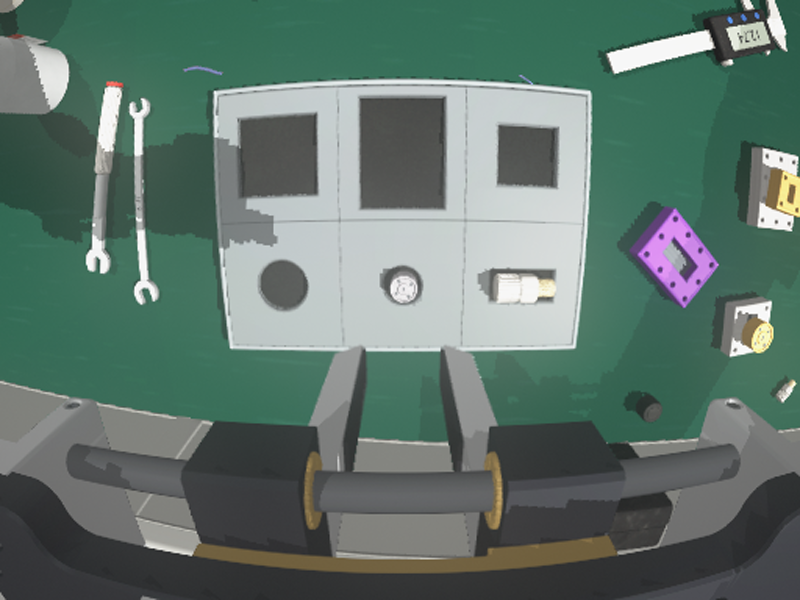

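The view shows the small round seated in its pocket at (403,285), and the round still on the square at (760,335), where predicted. Continuing with the round and the small square.

```bash
python3 - <<'E'
from h import *
ok=pick("rd",(.588,.0625),TY,.016)
if ok:
    place("rd"); ok=pick("ssq",(.4631,.0635),np.radians(-4.3),.016)
if ok:
    place("ssq"); robot.gripper_to(.09)
    robot.move_linear([.53,.06,.22],.35,down(np.pi/2)); robot.pause(.2)
w=robot.camera_info("wrist");f=robot.grab_frame("wrist");np.save("w4.npy",w,allow_pickle=True);cv2.imwrite("pics/w4.png",f[:,:,::-1])
a=f[:,:,::-1];s=3;c=cv2.resize(a[60:255,40:300],None,fx=3,fy=3,interpolation=cv2.INTER_CUBIC);cv2.imwrite("pics/w4c.png",c)
E
```

```text
hit False
rd grip 0.02781799377810055 now 0.027711775667839177 t 17.1417
rd placed, touch True z 0.0364 t 21.3583
hit False
ssq grip 0.033037266678495235 now 0.03312970925646101 t 25.5583
ssq placed, touch True z 0.0368 t 29.3
```

View pics/w4c.png

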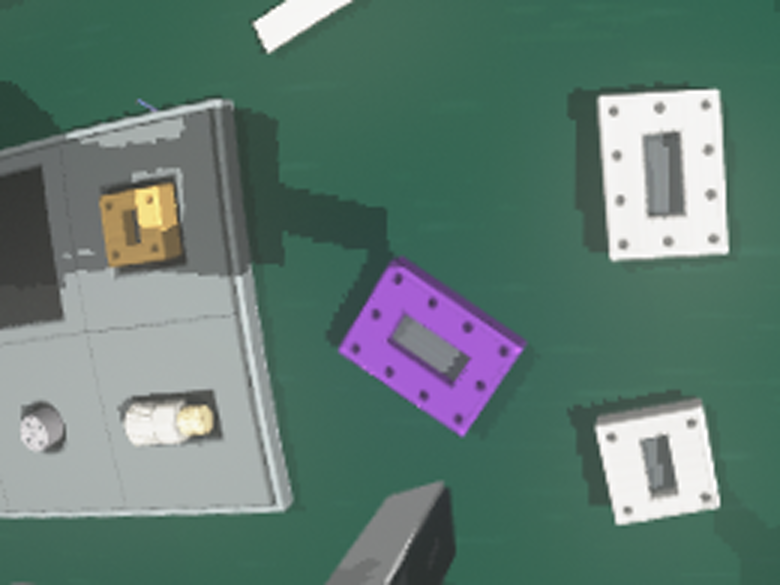

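The crop shows the small square in its pocket at (140,225), and the bare oblong at (663,175) and large square at (658,465). I'll re-measure both and move them.

```bash
python3 - <<'E'
from h import *
w=np.load("w4.npy",allow_pickle=True).item()
res={}
for n,L,old in[("obl",[(599,97),(719,90),(728,252),(611,260)],(.4621,.063,3.7)),("sq",[(598,420),(703,402),(719,505),(617,524)],(.5872,.0611,10.4))]:
    P=np.array([onz(w,(40+(x+.5)/3-.5,60+(y+.5)/3-.5),.016,True)[:2] for x,y in L]);e=P[2]-P[1]+P[3]-P[0]
    y=np.arctan2(e[1],e[0]);res[n]=(P.mean(0),y);print(n,P.mean(0).round(4),np.degrees(y).round(1),np.linalg.norm(P[1]-P[0]).round(4),np.linalg.norm(P[2]-P[1]).round(4))
    assert np.hypot(*(P.mean(0)-old[:2]))<.006 and abs(np.degrees(y)-old[2])<5
for n in("sq","obl"):
    c,y=res[n]
    if not pick(n,c,y,0.0): break
    place(n)
x=.54
robot.move_linear([x,-.26,.22],.3,down(np.pi/2));robot.gripper_to(.09);robot.pause(.2)
w=robot.camera_info("wrist");f=robot.grab_frame("wrist");np.save("w5.npy",w,allow_pickle=True);a=f[:,:,::-1]
cv2.imwrite("pics/w5c.png",cv2.resize(a[50:250,130:390],None,fx=3,fy=3,interpolation=cv2.INTER_CUBIC))
print(robot.get_state()["time"])
E
```

```text
obl [0.4621 0.0632] 3.7 0.0482 0.0665
sq [0.5858 0.0612] 9.0 0.0455 0.0483
hit False
sq grip 0.04732337266261312 now 0.04745591014736681 t 34.7667
sq placed, touch True z 0.0368 t 39.025
hit False
obl grip 0.048612732408297915 now 0.04857128667284806 t 43.275
obl placed, touch True z 0.0369 t 47.2583
48.5583
```

View pics/w5c.png

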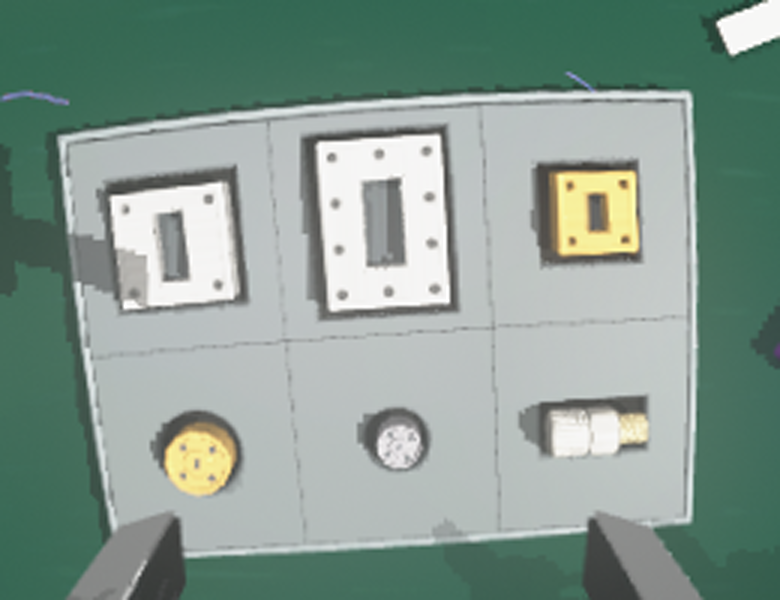

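All five plates appear in the right pockets: square (175,245), oblong (385,225), small square (595,213), round (200,458) and small round (401,445). A quick numeric check assumes the top faces are at z = 27 mm.

```bash
python3 - <<'E'
from h import *
w=np.load("w5.npy",allow_pickle=True).item()
for n,L in dict(sq=[(109,194),(227,181),(241,298),(121,309)],obl=[(317,142),(445,133),(453,304),(327,313)],ssq=[(555,170),(639,170),(639,254),(557,256)],rd=[(165,460),(236,460)],sr=[(376,448),(424,448)]).items():
    P=np.array([onz(w,(130+(x+.5)/3-.5,50+(y+.5)/3-.5),.027,True)[:2] for x,y in L])
    print(n,((P.mean(0)-NEST[n])*1e3).round(1),"sides",[(np.linalg.norm(P[i]-P[i-1])*1e3).round(1) for i in range(len(P))])
E
```

```text
sq [1.5 1.7] sides [np.float64(47.5), np.float64(49.1), np.float64(47.3), np.float64(50.7)]
obl [-0.2  1. ] sides [np.float64(68.3), np.float64(50.0), np.float64(68.2), np.float64(50.5)]
ssq [-0.1  0.1] sides [np.float64(34.5), np.float64(34.7), np.float64(34.2), np.float64(34.3)]
rd [0.1 2.3] sides [np.float64(30.9), np.float64(30.9)]
sr [0.5 0.8] sides [np.float64(19.9), np.float64(19.9)]
```

```bash
python3 -c "
from rig import robot
print(robot.get_state()['force'].round(1)); robot.sign_off()"
```

```text
[-0.6  0.9  0.3]
the job is handed in; nothing more can be done
```

I took both piles apart from the top down and put all five plates in their matching pockets, lifting each one flat and never tipping it. I handed the job in just after 48.6 s on the robot's clock, against the 109 s limit.

- **Position:** in the last wrist view each plate was in its own pocket. Centre offsets were at most 2.3 mm, and the pockets leave 4.5 mm clearance on each side.
- **Fully down:** every plate met the pocket floor with the tool between 36.4 and 36.9 mm, which is the height expected for a plate resting on the floor.
- **Sizes:** assuming each top face sits at its seated height of 27 mm, the sizes matched the descriptions to about 1–3 mm. They read slightly large: the large square came out at 47.3–50.7 mm against 47.6 mm, and the round at 30.9 mm against 28.6 mm. I think this is because some of each plate's side was included in the edges I picked.
- **Robot:** at hand-in the gripper was about 0.2 m above the tray, open and touching nothing.

No check failed.

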